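# Let down and lock the ratchet lever of a bench lifter

### The arm

A 6-joint arm with a two-finger parallel gripper is mounted at the origin on a cart in front of the work surface, level with it; the furniture and walls round the work are solid. World frame = base frame: x ahead of the robot, y to its left, z up, the work surface at z = 0. Lengths are in m, angles in rad, forces in N, time in s.
With the tool pointing down it reaches from about 0.35 to 0.775 m from the base axis. Payload 7.3 kg.
Tool frame: the origin (TCP) lies on the centre line of the jaws, within the pads' length; the fingertips stand 14 mm ahead of it and the grasp point (between the pads) lies 5 mm behind it; z points along the fingers, y is the line along which they close (so a half turn about z gives the same grasp; the last joint's range is limited). The gripper opens to 92 mm and grips with 3 to 60 N. Pads are 19 mm wide; open, the fingers measure 130 mm over their backs; the gripper's body (75 mm by 190 mm) begins 47 mm behind the grasp point.
Start: joints at [1.062, 0.342, 1.524, -0, 1.275, -0.146], TCP at [0.186, 0.491, 0.241] pointing down, gripper open.
Joint ranges: [-2.53, 2.53], [-0.77, 2.02], [0.04, 2.7], [-1, 4.14], [0.28, 2.66], [-3.11, 3.11]. Speed limits (rad/s): [2.57, 2.57, 3.14, 3.14, 3.14, 3.14].

### API

Orientations are given as a unit quaternion [x, y, z, w].
In Python, from bench import r, read_camera, get_calibration gives the robot as it stands. The module is installed in compiled form; this text tells all that it offers.
- The arm moves only by the tool drive_tool, never from a script. Its argument "series" is a list that holds one entry, the list of rows, each a list of 5 numbers: the shift along the tool's x, y, z in mm, then the turn about the tool's z in degrees, then the opening, from -1 (shut) to 1 (fully open), so that 0 is half open. A call has 1 to 12 rows; each row is the pose to reach, as a shift and turn from the pose commanded when the call began, along the tool's axes at that moment; what a row does not reach only later rows make up. A row lasts 1/12 s, in which the tool goes at most 41.7 mm and 7.16 degrees, less where a joint would pass 70% of its speed; a pose out of reach is approached as far as the arm can. A call with a gripper value outside its range is refused whole. The fingers move at their own pace and stop on an object; "squeeze" is the grip in N (left out, the last holds). Time passes only in rows, so rows that repeat a pose let the fingers close. It gives the time, the measured TCP pose, the force, the opening and the grip force at its end, in the units of the state.
- r.get_obs(): the state, without advancing time (a new reading comes with each control period).
- read_camera(name): name is "side" or "top"; returns (picture, depth): 384x512x3 uint8, red, green, blue; 384x512 float32, m along the optical axis (not along the pixel's ray), 0 where there is no reading.
- get_calibration(name): a dict with "vfov" (degrees; the focal length in pixels is half the picture's height over the tangent of half this angle, whatever the lens; pixels are square), "cx", "cy" (the principal point, pixels), "dist_coeffs" ([k1, k2, p1, p2, k3] as OpenCV has them; the pictures are not rectified), "xyz" and "orientation" of the camera in the world. Camera axes: x right, y down, z forward; pixel columns grow to the right and rows downward; lengths in m; the calibration is good to about 2 mm. A picture is of the moment at which its call begins. get_calibration takes no time and is no camera call.
- r.job_done(): hands the job in; it is judged then, once.
The state is a dict: "time": time; "joints": joint angles; "dq": joint speeds; "effort": joint torques, N m; "tcp_pos": TCP position; "ee_rot": TCP orientation; "contact_force": force on the tool from outside, world axes, zero at the start; "moment": the same for the moment, N m; "gripper_width": finger opening in m; "grasp_force": force on a finger pad.
Only numpy, scipy, OpenCV 4.12 (cv2) and the standard library are available. Lean on these libraries where they do the work, as an engineer would, in place of code of your own. Each camera call takes 0.05 s, during which the arm holds its last target. There are 200 camera calls.

### The job

The lever of the ratchet lifter bolted to the bench was left standing up. With the fingertips press the tail of its pawl down until the pawl is fully clear of the teeth, then push the lever all the way down onto its rest, and then press the hook end of the pawl fully back down between the teeth so that the lever is locked. Only press and push: grasp or lift nothing, do not raise the lever further, and leave the tape measure, the white carton and the screwdriver beside it where they are.

Things in the scene. Friction and masses are not known exactly. Their poses are not given: they have to be found in the camera images.
- lifter: Ratchet lifter fixed to the bench: grey base plate 90 (x) x 300 (y) x 10 mm. Origin: centre of the plate's underside, z up. The lever points to +y, the pawl lies over the -y half; both swing in its plane x = 0. Pawl pin at (0, -75, 129) mm, its side cheeks up to z = 139 mm. The lever's rest is a rubber-topped post at y = 110 mm, top at z = 69 mm.
- axle (a point): Centre of the axle (along the lifter's x) of the lever and its toothed wheel, at (0, 0, 75) mm in the lifter's frame. The wheel is 128 mm across with 22 teeth and fixed to the lever.
- tread (a point): Centre of the top face of the tread, a flat steel plate 44 mm wide and 75 mm long at the lever's free end, where the lever is pushed. 172 mm out along the lever from the axle, 11 mm above the lever's centre line; the tread covers 135 to 210 mm from the axle. Turns with the lever (y along it, away from the axle). Lever down: at (0, 172, 86) mm in the lifter's frame.
- lever (a joint): Lever's angle above level, rad: 0 = fully down on its rest (hard stop), 0.80 to 0.91 at the start, hard stop at 1.05. Stiff hinge (0.6 N m friction): it stays where it is left and goes down under about 3 to 6 N on the tread once the pawl is free. While the pawl's hook is in the teeth the lever cannot go down past the next tooth.
- release_pad (a point): Centre of the top face of the pawl's tail pad, 30 mm wide (x) x 34 mm long (y), at the pawl's end away from the lever. Pressing it down about 13 mm (about 5 N) swings the hook up out of the teeth. Pawl engaged: at (0, -127, 155) mm in the lifter's frame. Turns with the pawl.
- lock_pad (a point): Centre of the top face of the pad over the pawl's hook end, 26 mm wide (x) x 40 mm long (y), on the lever's side of the pawl's pin. Pressing it down (about 6 N) swings the hook back into the teeth. Pawl engaged: at (0, -30, 155) mm in the lifter's frame; pawl fully free: about 11 mm higher. Turns with the pawl.
- pawl (a joint): Angle of the rocking pawl, rad: 0 = hook fully down between the teeth (hard stop), 0.26 = fully free (hard stop); the hook clears the teeth above about 0.11. Stiff pin (0.25 N m friction), no spring: the pawl stays where it is left. 0 to 0.03 at the start.
- tape_measure: Yellow and black tape measure, 34 x 70 x 60 mm, standing loose on the robot's side of the lifter; origin at the centre of its underside. Not to be moved.
- white_carton: Small white carton, 43 x 52 x 72 mm, standing loose behind the lifter; origin at the centre of its underside. Not to be moved.
- screwdriver: Blue-handled screwdriver, 152 mm long, 24 mm thick, lying loose close behind the lever (other tools farther off are fixed); origin at the centre of its underside. Not to be moved.

How it is judged:
By the outcome, as a careful person would: the job done as asked, in the order asked, and still so for the second after the job is handed in, with the robot touching nothing.
It also fails if it takes over 45 s, if anything falls off the work surface, if the arm or the gripper's body presses on something with over 40 N, if the wrist force passes 120 N, or if a joint passes its speed limit or range.

## Working session

There is one attempt and no reset: what is moved stays moved. The work goes in short steps, Python scripts to look and compute and a tool call to move; the robot and the scene stay as the last step left them, time stands still between calls to the robot, and variables do not carry over. Pictures are saved under pics/ and viewed, at most 10 in all, crops included, and the job is handed in when it is done.

Besides the shell and the picture viewer there is one more tool, called after "Request:" by a JSON object that holds its "op" and its "data". drive_tool: Moves the arm, as the interface text tells. Its arguments: {"type":"object","properties":{"series":{"type":"array","items":{"type":"array","items":{"type":"array","items":{"type":"number"}}}},"squeeze":{"type":"number"}},"required":["series"]}

```bash
mkdir -p pics
cat > h.py <<'E'
import numpy as np, cv2
from scipy.spatial.transform import Rotation as R
from bench import r, read_camera, get_calibration
def cloud(name):
    p,d=read_camera(name); c=get_calibration(name)
    h,w=d.shape; f=h/2/np.tan(np.radians(c["vfov"])/2)
    K=np.array([[f,0,c["cx"]],[0,f,c["cy"]],[0,0,1.]])
    u,v=np.meshgrid(np.arange(w),np.arange(h))
    n=cv2.undistortPoints(np.stack([u,v],-1).reshape(-1,1,2).astype(np.float64),K,np.array(c["dist_coeffs"],float)).reshape(h,w,2)
    P=np.dstack([n*d[...,None],d])
    W=P@R.from_quat(c["orientation"]).as_matrix().T+np.array(c["xyz"])
    W[d==0]=np.nan
    return p,W
E
python3 - <<'E'
from h import *
for n in("side","top"):
    p,W=cloud(n); np.savez(n+"0.npz",p=p,W=W)
    cv2.imwrite(f"pics/{n}0.png",cv2.resize(p[...,::-1],(800,600)))
    print(get_calibration(n))
print(r.get_obs())
E
```

```text
{'vfov': 47.006257378211856, 'cx': 249.77390612063766, 'cy': 195.41182575997937, 'dist_coeffs': array([-0.14248969,  0.        ,  0.        ,  0.        ,  0.        ]), 'xyz': array([0.90102849, 0.74101133, 0.81637513]), 'orientation': array([ 0.31104517,  0.88102821, -0.33718056, -0.11553989])}
{'vfov': 45.824009339247354, 'cx': 247.73570835455996, 'cy': 192.68143159091346, 'dist_coeffs': array([-0.04598525,  0.        ,  0.        ,  0.        ,  0.        ]), 'xyz': array([0.46051195, 0.26866281, 1.08450321]), 'orientation': array([ 0.71090635, -0.70207421,  0.02994653, -0.02841058])}
{'time': 0.1, 'joints': array([ 1.06198747e+00,  3.42671438e-01,  1.52487302e+00, -3.29267678e-05,
        1.27534258e+00, -1.46006521e-01]), 'dq': array([-9.82400811e-05, -1.58873975e-03, -2.07792347e-03,  5.92434928e-04,
        2.20983160e-04,  1.55043198e-03]), 'effort': array([ 2.28843135e-03, -4.32001591e+01, -2.44694424e+01,  7.20617571e-02,
        5.26789168e-02, -4.98799568e-05]), 'tcp_pos': array([0.1861609, 0.4905587, 0.2401218]), 'ee_rot': array([ 1.80403164e-01,  9.83592537e-01, -6.17873669e-04, -1.93218700e-04]), 'contact_force': array([-0.3593551 ,  0.12510606, -0.63520727]), 'moment': array([-0.00427154, -0.01900365,  0.02807929]), 'grasp_force': 0.0, 'gripper_width': 0.09159711195411274}
```

View pics/side0.png

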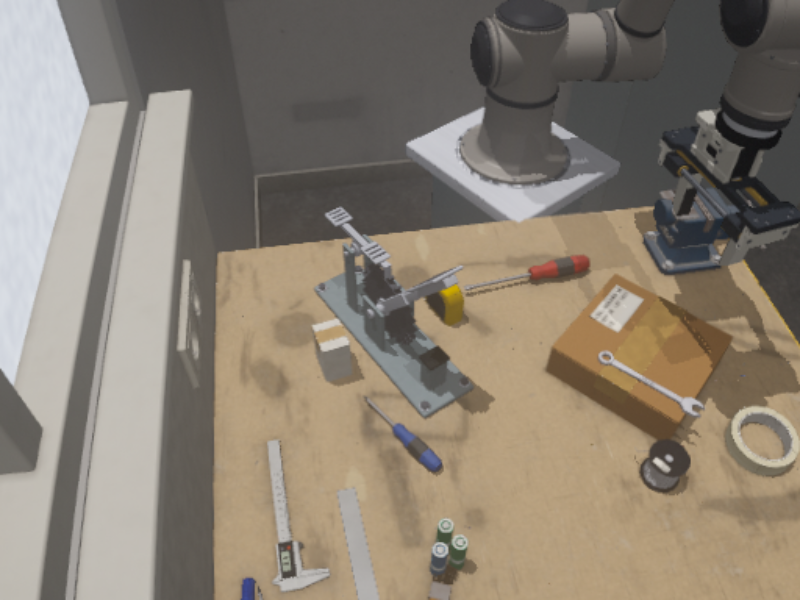

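View pics/top0.png

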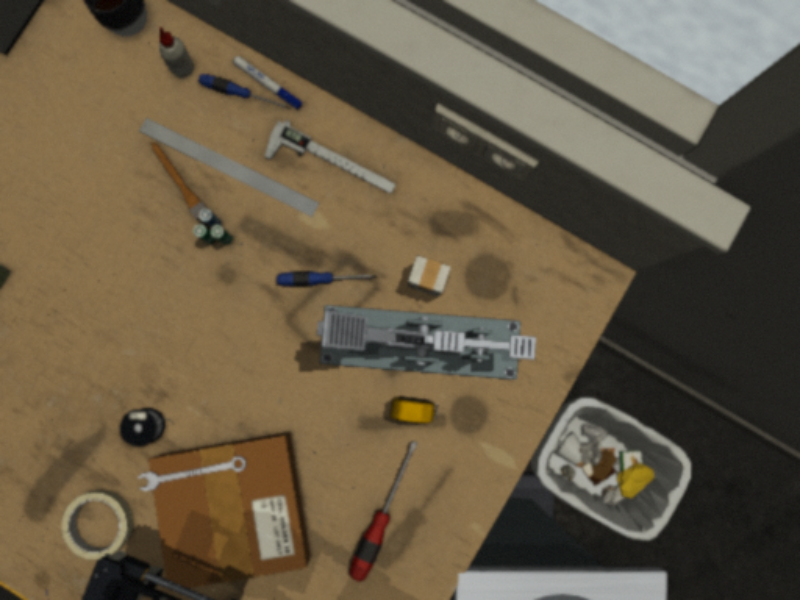

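The top view shows the lifter's plate at about (320–522, 306–378) in the 800-px picture. The tread is at (345, 330), the lock pad at (449, 342) and the tail pad at (523, 347). The carton is at (430, 275), the tape measure at (412, 410) and the screwdriver at (325, 278). The side view agrees, with the lever raised and the pawl engaged.

Run:
```python
from h import *
A={n:np.load(n+"0.npz") for n in("side","top")}
s=512/800
def at(n,u,v,k=2):
    W=A[n]["W"]; u=int(u*s);v=int(v*s); return np.nanmedian(W[v-k:v+k+1,u-k:u+k+1].reshape(-1,3),0).round(4)
for l,u,v in(("tread",345,330),("lock",449,342),("tail",523,347),("carton",430,272),("tape",412,408),("sd",310,278),("table",260,420)): print(l,at("top",u,v))
for l,u,v in(("tail",340,215),("lock",375,252),("table",300,420)): print("side",l,at("side",u,v))
# plate: height band, grey (low saturation)
for n in A:
    W=A[n]["W"];p=A[n]["p"].astype(int)
    x0=at("top",420,342)
    m=(abs(W[...,2]-.010)<.005)&(p[...,0]-p[...,2]<15)&(np.hypot(W[...,0]-x0[0],W[...,1]-x0[1])<.19)
    m=cv2.morphologyEx(m.astype(np.uint8),cv2.MORPH_OPEN,np.ones((2,2)))>0
    q=W[m][:,:2]; print(n,m.sum(),cv2.minAreaRect((q*1000).astype(np.float32)),np.median(W[m][:,2]))
W=A["top"]["W"]
m=(W[...,2]>.12)&(np.hypot(W[...,0]-x0[0],W[...,1]-x0[1])<.22)
q=W[m]; print(m.sum(),cv2.fitLine(q[:,:2].astype(np.float32),cv2.DIST_HUBER,0,.01,.01).ravel())
```

```text
tread [0.4964 0.3197 0.2184]
lock [0.4864 0.1863 0.1564]
tail [0.4795 0.0893 0.1537]
carton [0.5873 0.2063 0.0716]
tape [0.3924 0.2309 0.0592]
sd [0.5842 0.3845 0.0204]
table [ 3.688e-01  4.582e-01 -4.000e-04]
side tail [0.4799 0.09   0.1539]
side lock [0.4903 0.1889 0.1571]
side table [0.6789 0.2559 0.0007]
side 2245 ((525.902099609375, 219.98025512695312), (297.210205078125, 155.8139190673828), 87.03617095947266) nan
top 2570 ((nan, nan), (0.0, 0.0), 0.0) nan
1776 [0.06870452 0.99763703 0.48988235 0.22989646]
```

Run:
```python
from h import *
A={n:np.load(n+"0.npz") for n in("side","top")}
for n in A:
    W=A[n]["W"];p=A[n]["p"].astype(int)
    near=np.hypot(W[...,0]-.489,W[...,1]-.217)<.185
    m=near&(abs(W[...,2]-.010)<.004)&(p[...,0]-p[...,2]<15)&(abs(W[...,0]-.489)<.075)
    k,l,st,_=cv2.connectedComponentsWithStats(m.astype(np.uint8)); m=l==1+st[1:,4].argmax()
    print(n,m.sum(),cv2.minAreaRect((W[m][:,:2]*1000).astype(np.float32)))
    # pads: z .145-.165 clusters along the lifter axis
    e=np.array([.0687,.9976]); o=np.array([.489,.217]); d=W[...,:2]-o; t=d@e; c=d@np.array([e[1],-e[0]])
    for nm,lo,hi in(("tail",-.16,-.095),("lock",-.065,.0)):
        q=near&(abs(W[...,2]-.156)<.006)&(t>lo)&(t<hi)&(abs(c)<.03)
        print(nm,q.sum(),"t",np.percentile(t[q],[2,50,98]).round(4),"c",np.percentile(c[q],[2,50,98]).round(4),"z",np.median(W[q][:,2]).round(4))
    q=near&(W[...,2]>.168)&(t>.05)&(abs(c)<.04); 
    a=np.polyfit(t[q],W[q][:,2],1); print("lever",q.sum(),np.arctan(a[0]),"t",np.percentile(t[q],[2,98]),"c",np.percentile(c[q],[2,50,98]),"zmax",W[q][:,2].max())
```

```text
side 2195 ((492.5035400390625, 219.15362548828125), (300.66650390625, 91.04759216308594), 86.00344848632812)
tail 144 t [-0.1427 -0.1234 -0.1005] c [-0.0114  0.0041  0.0178] z 0.1537
lock 192 t [-0.0618 -0.0271 -0.002 ] c [-0.0084  0.004   0.0155] z 0.1561
lever 305 0.8661831195129108 t [0.08117902 0.13503672] c [-0.01355021  0.01106168  0.02472544] zmax 0.24614300605960204
top 1569 ((465.56036376953125, 218.4712371826172), (299.6372985839844, 43.58811950683594), 86.33491516113281)
tail 253 t [-0.1434 -0.1264 -0.1014] c [-0.0143  0.      0.0143] z 0.1531
lock 300 t [-0.0619 -0.0308 -0.0023] c [-0.0121 -0.0002  0.0125] z 0.1555
lever 711 0.8619007059219274 t [0.07225266 0.13177023] c [-0.02078547  0.0001353   0.02104341] zmax 0.24576738580022073
```

Request:
{"op": "drive_tool", "data": {"series": [[[0,0,-30,0,-1],[-40,-25,-30,7,-1],[-78,-50,-30,14,-1],[-116,-75,-30,21,-1],[-154,-99,-30,28,-1],[-192,-123,-30,35,-1],[-230,-148,-30,42,-1],[-268,-172,-30,49,-1],[-306,-197,-30,56,-1],[-344,-221,-30,63,-1],[-382,-246,-30,69,-1],[-418,-268,-30,73,-1]]], "squeeze": 10}}

```text
time: 1.1
tcp_pos: [0.4595, 0.1205, 0.2706]
ee_rot: [0.732, 0.681, -0.0, -0.0]
contact_force: [0.7, -0.1, -0.1]
gripper_width: 0.0164
grasp_force: 0.0
```

Request:
{"op": "drive_tool", "data": {"series": [[[0,0,15,0,-1],[0,0,30,0,-1],[0,0,45,0,-1],[0,0,60,0,-1],[0,0,60,0,-1],[0,0,60,0,-1]]]}}

```text
time: 1.6
tcp_pos: [0.4585, 0.1224, 0.2103]
ee_rot: [0.73, 0.683, -0.001, -0.001]
contact_force: [-0.3, 0.3, 0.5]
gripper_width: 0.0005
grasp_force: 0.0
```

Request:
{"op": "drive_tool", "data": {"series": [[[-17,12,0,0,-1],[-34,25,0,0,-1],[-34,25,15,0,-1],[-34,25,30,0,-1],[-34,25,36,0,-1],[-34,25,40,0,-1],[-34,25,44,0,-1],[-34,25,48,0,-1],[-34,25,50,0,-1],[-34,25,50,0,-1]]]}}

```text
time: 2.43
tcp_pos: [0.4822, 0.0856, 0.162]
ee_rot: [0.73, 0.684, -0.0, 0.002]
contact_force: [-0.9, -5.0, 5.9]
gripper_width: 0.0002
grasp_force: 2.9
```

Request:
{"op": "drive_tool", "data": {"series": [[[-1,0,2,0,-1],[-2,0,4,0,-1],[-2,0,6,0,-1],[-2,0,7,0,-1],[-2,0,7,0,-1]]]}}

```text
time: 2.85
tcp_pos: [0.4823, 0.0838, 0.1562]
ee_rot: [0.73, 0.684, 0.0, 0.002]
contact_force: [-5.2, -6.4, 13.5]
gripper_width: 0.0006
grasp_force: 7.6
```

Run:
```python
from h import *
o=r.get_obs(); print(o["tcp_pos"],o["contact_force"])
p,W=cloud("side")
cv2.imwrite("pics/s1.png",cv2.resize(p[90:290,170:330,::-1],(640,600)*1) if 0 else cv2.resize(p[100:280,180:340,::-1],(660,600)))
d=W[...,:2]-[.490,.218]; t=d@[.068,.998]; c=d@[.998,-.068]
q=(abs(c)<.02)&(t>-.06)&(t<.0)&(W[...,2]>.15)&(W[...,2]<.18)
a=np.polyfit(t[q],W[q][:,2],1); print(q.sum(),a,np.polyval(a,-.03))
```

```text
[0.4823485  0.08384785 0.156171  ] [-5.24844163 -6.35747308 13.47965705]
191 [-0.02698915  0.1645478 ] 0.16535747246101842
```

View pics/s1.png

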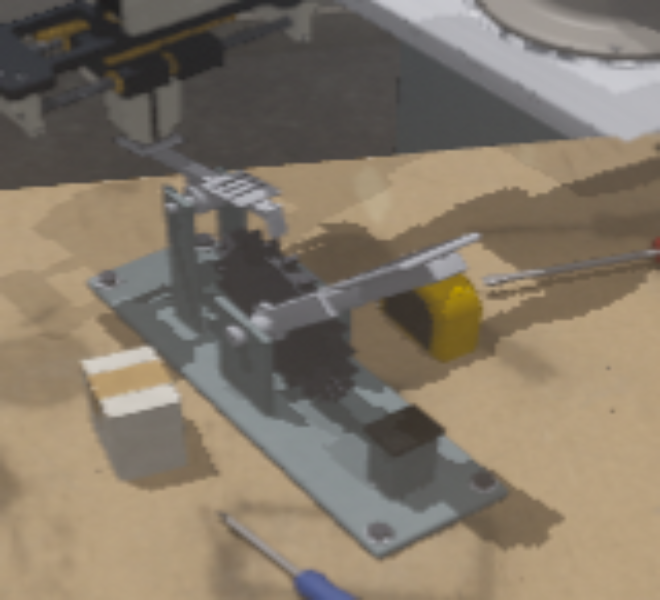

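The tip is at z = 0.142 with 13.5 N on it, so the pawl is at its free stop. In the picture the hook end is raised clear of the wheel and the lock pad has risen to about 0.165 m. Next I move over to the lever.

Request:
{"op": "drive_tool", "data": {"series": [[[0,0,-33,0,-1],[0,0,-66,0,-1],[0,0,-99,0,-1],[0,0,-130,0,-1],[36,-1,-130,0,-1],[72,-1,-130,0,-1],[108,-1,-130,0,-1],[144,-1,-130,0,-1],[180,-1,-130,0,-1],[208,-1,-130,0,-1],[224,-1,-120,0,-1],[226,-1,-110,0,-1]]]}}

```text
time: 3.9
tcp_pos: [0.4953, 0.3133, 0.2635]
ee_rot: [0.729, 0.685, 0.001, 0.0]
contact_force: [-0.2, -1.3, -1.0]
gripper_width: 0.0004
grasp_force: 0.0
```

Run:
```python
from h import *
o=r.get_obs(); d=o["tcp_pos"][:2]-[.490,.218]; print(d@[.068,.998],d@[.998,-.068],o["tcp_pos"],o["contact_force"])
p,W=cloud("side")
d=W[...,:2]-[.490,.218]; t=d@[.068,.998]; c=d@[.998,-.068]
q=(abs(c)<.02)&(t>-.06)&(t<.0)&(W[...,2]>.15)&(W[...,2]<.18)
a=np.polyfit(t[q],W[q][:,2],1); print(q.sum(),a,np.polyval(a,-.03))
```

```text
0.09545167565984665 -0.0011885438916132028 [0.49530122 0.31328176 0.26346782] [-0.15417433 -1.34624601 -1.0134121 ]
136 [-0.04539525  0.16317537] 0.1645372270557922
```

Request:
{"op": "drive_tool", "data": {"series": [[[0,0,15,0,-1],[0,0,30,0,-1],[1,0,38,0,-1],[8,0,45,0,-1],[15,0,51,0,-1],[22,0,58,0,-1],[29,0,66,0,-1],[36,0,75,0,-1],[43,0,85,0,-1],[48,0,94,0,-1],[53,0,104,0,-1],[58,0,115,0,-1]]]}}

```text
time: 4.95
tcp_pos: [0.4995, 0.369, 0.148]
ee_rot: [0.73, 0.683, 0.0, 0.0]
contact_force: [0.3, -3.2, 2.4]
gripper_width: 0.0007
grasp_force: 1.6
```

Request:
{"op": "drive_tool", "data": {"series": [[[4,0,11,0,-1],[7,0,22,0,-1],[9,0,31,0,-1],[10,0,38,0,-1],[11,0,43,0,-1],[11,0,47,0,-1],[11,0,50,0,-1],[11,0,52,0,-1],[11,0,52,0,-1],[11,0,52,0,-1]]]}}

```text
time: 5.78
tcp_pos: [0.5001, 0.3798, 0.0998]
ee_rot: [0.73, 0.683, 0.001, -0.0]
contact_force: [-6.0, -4.8, 17.7]
gripper_width: 0.0004
grasp_force: 9.2
```

Request:
{"op": "drive_tool", "data": {"series": [[[0,0,-35,0,-1],[0,0,-70,0,-1],[0,0,-105,0,-1],[-10,0,-130,0,-1],[-45,0,-130,0,-1],[-80,0,-130,0,-1],[-115,0,-130,0,-1],[-150,0,-130,0,-1],[-175,0,-130,0,-1],[-188,0,-130,0,-1],[-192,0,-120,0,-1],[-192,0,-110,0,-1]]]}}

```text
time: 6.78
tcp_pos: [0.4877, 0.1872, 0.207]
ee_rot: [0.731, 0.683, 0.001, 0.0]
contact_force: [0.6, -0.1, -0.8]
gripper_width: 0.0004
grasp_force: 0.0
```

Run:
```python
from h import *
o=r.get_obs(); d=o["tcp_pos"][:2]-[.490,.218]; print(d@[.068,.998],d@[.998,-.068],o["tcp_pos"],o["contact_force"])
p,W=cloud("side")
cv2.imwrite("pics/s2.png",cv2.resize(p[100:280,180:340,::-1],(660,600)))
d=W[...,:2]-[.490,.218]; t=d@[.068,.998]; c=d@[.998,-.068]
q=(abs(c)<.02)&(t>.14)&(t<.205)&(W[...,2]>.07)&(W[...,2]<.13)
a=np.polyfit(t[q],W[q][:,2],1); print(q.sum(),a,np.polyval(a,.172))
```

```text
-0.03086150406381688 -0.0001928327522640634 [0.48771041 0.18723265 0.20699074] [ 0.62623652 -0.09164088 -0.76106382]
500 [-0.00647998  0.08712118] 0.08600662413996218
```

View pics/s2.png

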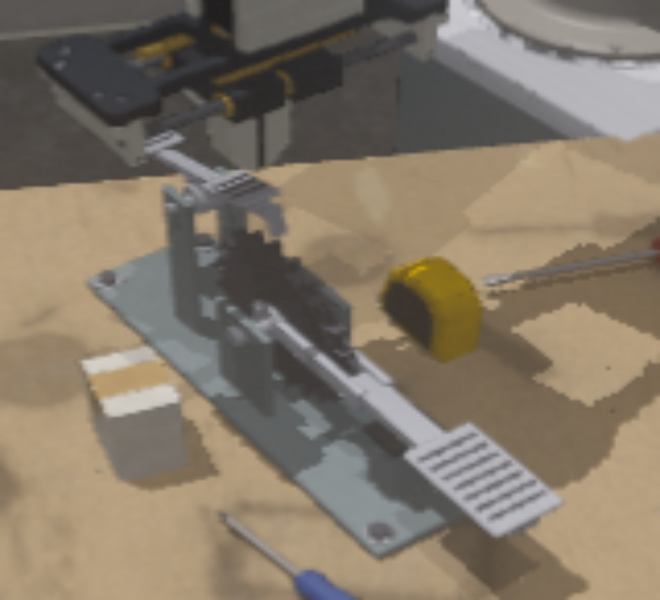

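The lever lies level on its rest: the tread measures z = 0.086 m with no slope. The pawl is still raised, so I press the lock pad next.

Request:
{"op": "drive_tool", "data": {"series": [[[0,0,12,0,-1],[0,0,22,0,-1],[0,0,27,0,-1],[1,0,30,0,-1],[1,0,33,0,-1],[2,0,36,0,-1],[2,0,38,0,-1],[2,0,40,0,-1],[2,0,42,0,-1],[2,0,42,0,-1],[2,0,42,0,-1]]]}}

```text
time: 7.75
tcp_pos: [0.4882, 0.1923, 0.1685]
ee_rot: [0.73, 0.684, 0.003, 0.0]
contact_force: [-8.4, 4.8, 28.6]
gripper_width: 0.0005
grasp_force: 14.1
```

Request:
{"op": "drive_tool", "data": {"series": [[[0,0,-30,0,-1],[0,0,-60,0,-1],[0,0,-95,0,-1],[-35,-30,-110,0,-1],[-70,-65,-110,0,-1],[-90,-100,-110,0,-1],[-90,-130,-110,0,-1],[-90,-130,-110,0,-1],[-90,-130,-110,0,-1]]]}}

```text
time: 8.5
tcp_pos: [0.3504, 0.1088, 0.2749]
ee_rot: [0.73, 0.684, 0.0, 0.0]
contact_force: [-0.5, 1.1, 0.5]
gripper_width: 0.0003
grasp_force: 0.0
```

Run:
```python
from h import *
print(r.get_obs()["contact_force"])
for n in("side","top"):
    p,W=cloud(n); d=W[...,:2]-[.490,.218]; t=d@[.068,.998]; c=d@[.998,-.068]
    for l,lo,hi,z,x in(("tail",-.142,-.112,.15,-.127),("lock",-.048,-.012,.16,-.03),("tread",.14,.205,.09,.172)):
        q=(abs(c)<.011)&(t>lo)&(t<hi)&(abs(W[...,2]-z)<.02)
        if q.sum()>9: a=np.polyfit(t[q],W[q][:,2],1); print(n,l,q.sum(),a[0].round(3),np.polyval(a,x).round(4))
    if n=="side": cv2.imwrite("pics/s3.png",cv2.resize(p[100:300,170:350,::-1],(540,600)))
    else:
        for l,u,v in(("carton",430,272),("tape",412,408),("sd",310,278)): u=int(u*.64);v=int(v*.64);print(l,np.nanmedian(W[v-2:v+3,u-2:u+3].reshape(-1,3),0))
        a=np.load("top0.npz")["p"]; D=abs(a.astype(int)-p).sum(2); print("sd/carton diff",D[165:190,170:290].mean())
```

```text
[-0.46480016  1.11844331  0.51688019]
side tail 86 -0.017 0.1554
side lock 121 -0.048 0.1551
side tread 275 -0.005 0.0859
top tail 157 -0.007 0.155
top lock 189 -0.019 0.1548
top tread 295 -0.007 0.0858
carton [0.58729151 0.20627195 0.07177619]
tape [0.39226338 0.23088859 0.05900888]
sd [0.58424587 0.38455171 0.02086263]
sd/carton diff 16.554
```

View pics/s3.png

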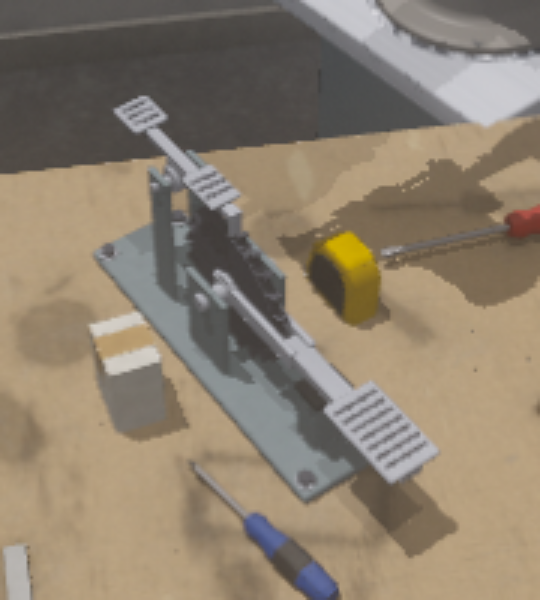

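The picture shows the lever flat on its rest and the pawl engaged, with both pads level at z = 0.155 m. The carton, tape measure and screwdriver have not moved, and the arm is clear.

```bash
python3 -c "
from bench import r
print(r.job_done())"
```

```text
the job is handed in; nothing more can be done
None
```

Job done and handed in: I pressed the pawl clear, pushed the lever down onto its rest and pressed the pawl back in to lock it, with the tape measure, carton and screwdriver unmoved (about 8.6 s of the 45 s used).

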